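# Tighten a conduit coupling's lock ring in the assembly jig

### The job

On the black assembly jig, slide the fork fully home so that it straddles the tab of the conduit coupling's barrel and keeps the barrel from turning. Then turn the coupling's knurled lock ring clockwise, seen from above, until it is tight at its stop, with its pointer on the housing's white line. The barrel must not turn along with the ring; leave the fork home and the ring tight.

Things in the scene. Friction and masses are not known exactly. Their poses are not given: they have to be found in the camera images.
- jig: Black jig, bed 320 x 130 x 15 mm, fixed. Origin: centre of its underside on the table; x along the bed from fork to coupling, z up. Grey bridge (the housing) 84 x 96 mm, top 60 mm above the table, its white line on the ring's -x side. The coupling's upright axis: x = +70 mm, y = 0. Nothing on the jig is above 106 mm. Loose boxes, small couplings and a spare ring around it are not part of the job.
- fork (a joint): Slide of the two-pronged fork along jig +x, in m: 0 to 0.05 = fully home at its stop; begins at 0 to 0.01. Stiff (2 N), stays put. Its handle is an upright aluminium post 16 x 16 mm, 48 to 90 mm above the table on a low dark carriage; the post's axis is at jig x = -90 mm + this value, y = 0. Home, the prongs pass either side of the barrel's tab.
- lock_ring (a joint): Turn of the knurled aluminium lock ring relative to the barrel, rad, clockwise from above: 0 to 1.1 = tight at its stop; begins at 0 to 0.35. Ring 56 mm diameter, on the coupling's axis, 61 to 87 mm above the table, flat on the bridge. Drags on the barrel (0.14 N m), stays put, stays at that height. Its black pointer meets the white line when tight.
- barrel (a joint): Turn of the grey barrel (33 mm diameter, up through the ring to 106 mm), rad, clockwise from above: 0 = tab straight along jig -x; begins within 0.03 of 0. Steel tab 8 mm wide, 30 to 44 mm above the table, reaches 70 mm from the axis. The barrel turns easily, so it goes round with the ring unless the fork is home; then it has about 0.06 rad play either way.

How it is judged:
By the outcome, as a careful person would: the job done as asked, in the order asked, and still so for the second after the job is handed in, with the robot touching nothing.
It also fails if it takes over 45 s, if anything falls off the work surface, if the arm or the gripper's body presses on something with over 40 N, if the wrist force passes 120 N, or if a joint passes its speed limit or range.

### The arm

A 6-joint arm with a two-finger parallel gripper is mounted at the origin on the work surface. World frame = base frame: x ahead of the robot, y to its left, z up, the work surface at z = 0. Lengths are in m, angles in rad, forces in N, time in s.
With the tool pointing down it reaches from about 0.325 to 0.85 m from the base axis. Payload 4.4 kg.
Tool frame: the origin (TCP) lies at the very end of the fingers, on their centre line; the grasp point (between the pads) lies 19 mm behind it; z points along the fingers, y is the direction in which the jaws open and shut (so a half turn about z gives the same grasp; the last joint's range is limited). The gripper opens to 94 mm and grips with 3 to 60 N. Pads are 16 mm wide; open, the fingers measure 119 mm over their backs; the gripper's body (75 mm by 177 mm) begins 78 mm behind the grasp point.
Start: joints at [1.175, 0.207, 1.542, -0, 1.393, -0.15], TCP at [0.139, 0.558, 0.205] pointing down, gripper open.
Joint ranges: [-2.73, 2.73], [-0.86, 2.22], [0.23, 2.46], [-1.11, 4.25], [0.08, 2.63], [-2.82, 2.82]. Speed limits (rad/s): [2.79, 2.79, 3.14, 3.14, 3.14, 3.14].

### API

Orientations are given as a 3x3 rotation matrix whose columns are the frame's x, y, z axes.
In Python, from cell import env gives the robot as it stands.
- The arm moves only by the tool carry_out, never from a script. Its argument "rows" is a list of rows, each a list of 5 numbers: the shift along the tool's x, y, z in m, then the turn about the tool's z in degrees, then the finger opening in m, from 0 to 0.094. In form: [[tx, ty, tz, spin, fingers], ...]. A call has 1 to 20 rows; each row shifts and turns the commanded pose from where the row before left it, along the tool's axes as they then stand; what a row does not reach is not made up. A row lasts 1/8 s, in which the tool goes at most 62.5 mm and 10.7 degrees, less where a joint would pass 70% of its speed; a pose out of reach is approached as far as the arm can. A call is refused whole if a number of a shift passes 0.0625 or a number of a turn 10.7, either way. A call with a gripper value outside its range is refused whole. The fingers move at their own pace and stop on an object; "newtons" is the grip in N (left out, the last holds). Time passes only in rows, so rows that do not move let the fingers close. It gives the time, the measured TCP pose, the force and the opening at its end, in the units of the state.
- env.get_obs(): the state, without advancing time (a new reading comes with each control period).
- env.snapshot(name): name is "side" or "top"; returns (picture, depth): 480x640x3 uint8, red, green, blue; 480x640 float32, m along the optical axis (not along the pixel's ray), 0 where there is no reading.
- env.camera_model(name): a dict with "camera_matrix" (3x3 intrinsics, pixels), "k1" (the pictures are not rectified: a ray, as slopes to the right and down, at radius r is drawn at 1 + k1 r^2 times it, then the intrinsics apply), "T" (4x4, takes a point from camera to world coordinates). Camera axes: x right, y down, z forward; pixel columns grow to the right and rows downward; lengths in m; the calibration is good to about 2 mm. A picture is of the moment at which its call begins. camera_model takes no time and is no camera call.
- env.sign_off(): hands the job in, once; it reports no verdict.
The state is a dict: "time": time; "joint_positions": joint angles; "qvel": joint speeds; "joint_torque": joint torques, N m; "position": TCP position; "ee_rot": TCP orientation; "ft_force": force on the tool from outside, world axes, zero at the start; "torque": the same for the moment, N m; "opening": finger opening in m.
Only numpy, scipy, OpenCV 4.12 (cv2) and the standard library are available. Lean on these libraries where they do the work, as an engineer would, in place of code of your own. Each camera call takes 0.05 s, during which the arm holds its last target.

## Working session

There is one attempt and no reset: what is moved stays moved. The work goes in short steps, Python scripts to look and compute and a tool call to move; the robot and the scene stay as the last step left them, time stands still between calls to the robot, and variables do not carry over. Pictures are saved under pics/ and viewed, and the job is handed in when it is done.

Besides the shell and the picture viewer there is one more tool, called after "Emit:" by a JSON object that holds its "method" and its "body", one argument or row to a line. carry_out: Moves the arm, as the interface text tells. Its arguments: {"type":"object","properties":{"rows":{"type":"array","items":{"type":"array","items":{"type":"number"}}},"newtons":{"type":"number"}},"required":["rows"]}

```bash
mkdir -p pics; ls; python3 - <<'E'
from cell import env
import cv2,numpy as np
o=env.get_obs()
print({k:np.round(v,3).tolist() for k,v in o.items()})
for n in("top","side"):
    p,d=env.snapshot(n); cv2.imwrite(f"pics/{n}0.png",p[:,:,::-1]); np.save(f"{n}0.npy",d)
    c=env.camera_model(n);print(n,np.round(c["camera_matrix"],2).tolist(),c["k1"],np.round(c["T"],4).tolist())
E
```

```text
pics
{'time': 0.0, 'joint_positions': [1.176, 0.207, 1.543, -0.0, 1.394, -0.151], 'qvel': [-0.0, 0.0, 0.001, 0.001, 0.0, 0.001], 'joint_torque': [0.0, -37.088, -28.142, 0.07, 0.036, -0.0], 'position': [0.139, 0.557, 0.204], 'ee_rot': [[-0.97, 0.242, -0.001], [0.242, 0.97, -0.002], [0.0, -0.002, -1.0]], 'ft_force': [1.003, 0.14, 0.555], 'torque': [-0.019, -0.002, -0.016], 'opening': 0.094}
top [[593.09, 0.0, 328.32], [0.0, 593.09, 236.56], [0.0, 0.0, 1.0]] -0.04952996284516967 [[0.0158, -0.9965, 0.082, 0.5063], [-0.9998, -0.0164, -0.0069, 0.0566], [0.0082, -0.0819, -0.9966, 0.7077], [0.0, 0.0, 0.0, 1.0]]
side [[461.81, 0.0, 316.36], [0.0, 461.81, 244.71], [0.0, 0.0, 1.0]] -0.01654287342459324 [[0.8754, -0.3818, 0.2965, 0.3675], [-0.4831, -0.6706, 0.5629, -0.3282], [-0.0161, -0.636, -0.7715, 0.5294], [0.0, 0.0, 0.0, 1.0]]
```

View pics/top0.png

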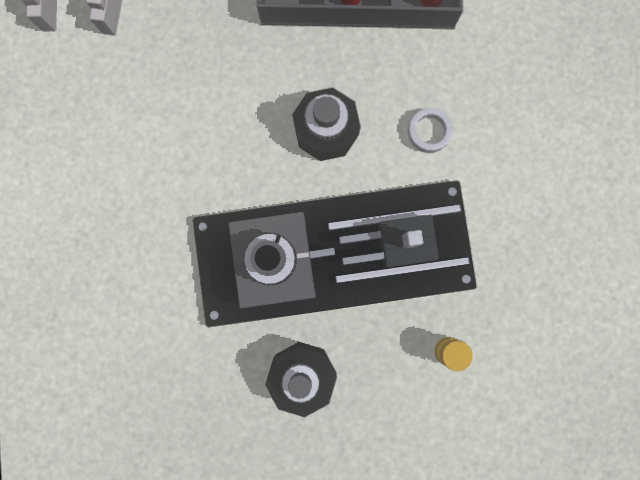

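View pics/side0.png

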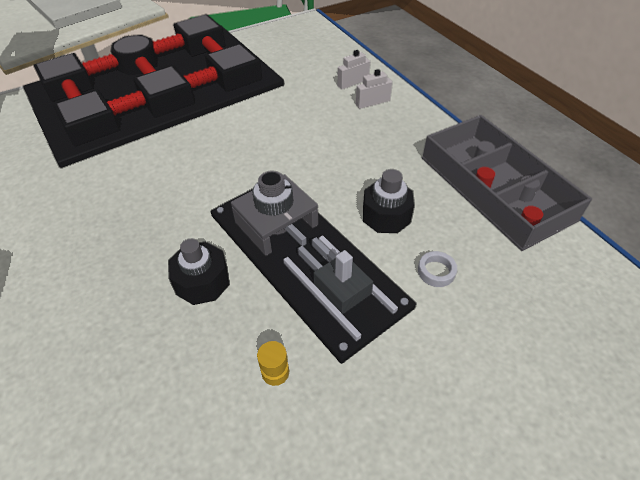

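```bash
cat > h.py <<'E'
import cv2,numpy as np
from cell import env
def ray(n,uv):
    c=env.camera_model(n);K=np.array(c["camera_matrix"]);T=np.array(c["T"]);k=c["k1"]
    d=(np.array(uv,float)-K[:2,2])/K[0,0]; s=d.copy()
    for _ in range(20): s=d/(1+k*(s@s))
    return T[:3,3],T[:3,:3]@np.array([s[0],s[1],1])
def onz(n,uv,z):
    o,r=ray(n,uv); return (o+r*(z-o[2])/r[2])[:2]
def proj(n,P):
    c=env.camera_model(n);K=np.array(c["camera_matrix"]);T=np.array(c["T"])
    p=np.linalg.inv(T)@np.append(P,1);s=p[:2]/p[2];s=s*(1+c["k1"]*(s@s));return K[0,0]*s+K[:2,2]
E
python3 - <<'E'
from h import *
p=cv2.imread("pics/top0.png");g=cv2.cvtColor(p,6)
roi=np.zeros_like(g);cv2.fillPoly(roi,[np.array([(193,216),(459,181),(476,289),(207,326)])],255)
# bed outline
m=(g<140).astype(np.uint8)*255; m=cv2.morphologyEx(m,cv2.MORPH_CLOSE,np.ones((15,15)))
for c in cv2.findContours(m,0,2)[0]:
    if cv2.contourArea(c)>15000 : 
        print("bed",cv2.minAreaRect(c)); b=cv2.boxPoints(cv2.minAreaRect(c)); print([onz("top",q,.015).round(4).tolist() for q in b])
m=((g>120)&(roi>0)).astype(np.uint8)
n,l,s,cc=cv2.connectedComponentsWithStats(m)
for i in range(1,n):
    if s[i,4]>15: print(s[i].tolist(),cc[i].round(1).tolist(),onz("top",cc[i],.015).round(4).tolist(),onz("top",cc[i],.09).round(4).tolist())
cv2.imwrite("pics/crop.png",cv2.resize(p[170:340,180:490],None,fx=2.5,fy=2.5,interpolation=2))
ps=cv2.imread("pics/side0.png");cv2.imwrite("pics/crops.png",cv2.resize(ps[160:370,200:430],None,fx=2.8,fy=2.8,interpolation=2))
E
```

```text
bed ((337.1579895019531, 303.1151123046875), (216.2161102294922, 280.0207214355469), 81.93675231933594)
[[0.585, 0.2227], [0.6375, -0.1041], [0.3875, -0.1393], [0.3386, 0.1798]]
[448, 188, 9, 8, 49] [451.8, 191.2] [0.6195, -0.0936] [0.6072, -0.0773]
[329, 205, 132, 25, 788] [394.2, 216.4] [0.5883, -0.0253] [0.5794, -0.0164]
[199, 223, 7, 7, 40] [201.9, 225.8] [0.5735, 0.2005] [0.5662, 0.1849]
[407, 230, 17, 16, 216] [414.8, 237.5] [0.5638, -0.0498] [0.5576, -0.0383]
[340, 233, 30, 10, 184] [354.2, 237.6] [0.5625, 0.0215] [0.5565, 0.0253]
[245, 234, 50, 50, 921] [270.9, 259.8] [0.5349, 0.1185] [0.5318, 0.1118]
[310, 248, 25, 10, 160] [321.8, 252.5] [0.5445, 0.0591] [0.5403, 0.0589]
[297, 252, 12, 7, 63] [302.4, 254.7] [0.5414, 0.0818] [0.5376, 0.0791]
[343, 252, 41, 12, 264] [363.2, 257.8] [0.5389, 0.0106] [0.5354, 0.0156]
[336, 258, 133, 25, 863] [401.6, 269.7] [0.5258, -0.0344] [0.5237, -0.0246]
[462, 275, 8, 8, 54] [465.6, 278.6] [0.5165, -0.1097] [0.5154, -0.0917]
[439, 286, 38, 9, 44] [459.6, 291.1] [0.5018, -0.1025] [0.5023, -0.0853]
[210, 311, 8, 9, 54] [213.7, 314.9] [0.4699, 0.1834] [0.4738, 0.1697]
```

View pics/crop.png

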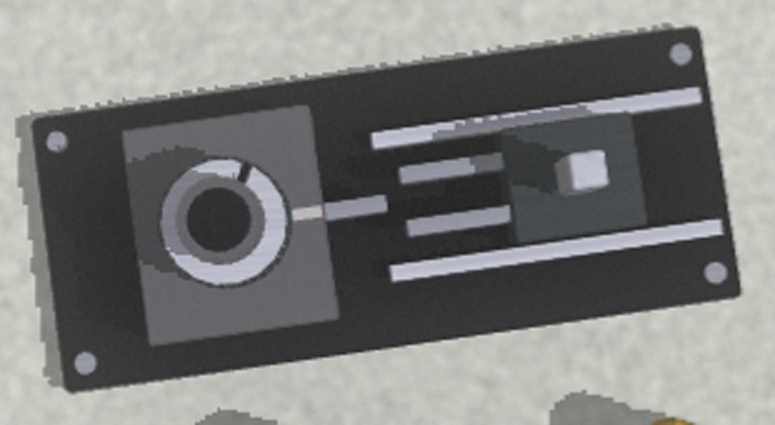

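View pics/crops.png

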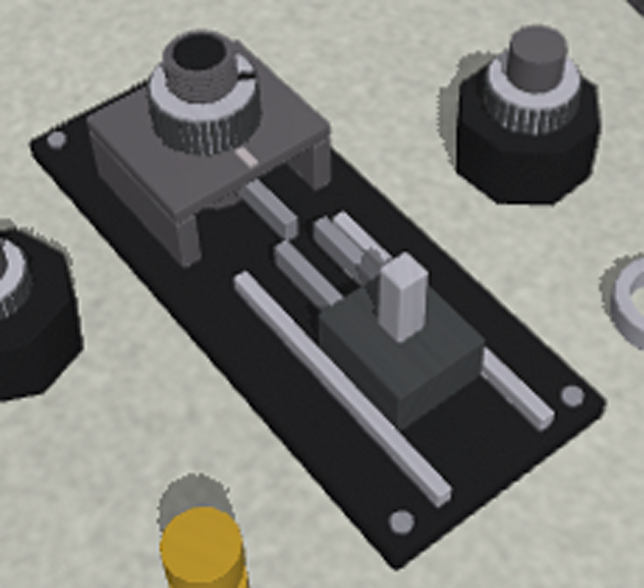

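Emit:
{"method": "carry_out", "body": {
  "rows": [
    [0,0,0,9.6,0.05],
    [0,0,0,9.6,0.05],
    [0,0,0,9.6,0.05],
    [0,0,0,9.6,0.05],
    [0,0,0,9.6,0.05],
    [0,0,0,9.6,0.05],
    [0,0,0,9.4,0.05]
  ]
}}

```text
time: 0.98
position: [0.1392, 0.5574, 0.2048]
ee_rot: [[-0.151, 0.989, -0.001], [0.989, 0.151, -0.001], [-0.001, -0.001, -1.0]]
ft_force: [0.2, -0.1, -0.1]
opening: 0.0498
```

Emit:
{"method": "carry_out", "body": {
  "rows": [
    [-0.041,0.0201,0,0,0.05],
    [-0.041,0.0201,0,0,0.05],
    [-0.041,0.0201,0,0,0.05],
    [-0.041,0.0201,0,0,0.05],
    [-0.041,0.0201,0,0,0.05],
    [-0.041,0.0201,0,0,0.05],
    [-0.041,0.0201,0,0,0.05],
    [-0.041,0.0201,0,0,0.05],
    [-0.041,0.0201,0,0,0.05],
    [-0.041,0.0201,0,0,0.05],
    [-0.041,0.0201,0,0,0.05],
    [-0.041,0.0201,0,0,0.05],
    [-0.041,0.0201,0,0,0.05],
    [-0.041,0.0201,0,0,0.05],
    [-0.041,0.0201,0,0,0.05],
    [-0.041,0.0201,0,0,0.05],
    [0,0,0,0,0.05]
  ]
}}

```text
time: 3.1
position: [0.5602, -0.0424, 0.2047]
ee_rot: [[-0.152, 0.988, -0.001], [0.988, 0.152, -0.0], [-0.0, -0.001, -1.0]]
ft_force: [-0.5, -0.4, -0.1]
opening: 0.0501
```

Emit:
{"method": "carry_out", "body": {
  "rows": [
    [0.0024,-0.0016,0.0245,0,0.05],
    [0,0,0.0245,0,0.05],
    [0,0,0.0245,0,0.05],
    [0,0,0.0245,0,0.05],
    [0,0,0.0245,0,0.05],
    [0,0,0.0245,0,0.05],
    [0,0,0,0,0.05]
  ]
}}

```text
time: 3.98
position: [0.5543, -0.0362, 0.0561]
ee_rot: [[-0.157, 0.988, -0.006], [0.988, 0.157, 0.002], [0.003, -0.006, -1.0]]
ft_force: [0.2, -0.1, 0.4]
opening: 0.0502
```

Emit:
{"method": "carry_out", "body": {
  "rows": [
    [0,0,0,0,0],
    [0,0,0,0,0],
    [0,0,0,0,0],
    [0,0,0,0,0],
    [0,0,0,0,0]
  ],
  "newtons": 15
}}

```text
time: 4.6
position: [0.5569, -0.0381, 0.0591]
ee_rot: [[-0.156, 0.988, -0.001], [0.988, 0.156, -0.0], [-0.0, -0.001, -1.0]]
ft_force: [-3.6, 0.7, 6.6]
opening: 0.0157
```

Emit:
{"method": "carry_out", "body": {
  "rows": [
    [0.005,0,0,0,0],
    [0.005,0,0,0,0],
    [0.005,0,0,0,0],
    [0.005,0,0,0,0],
    [0.005,0,0,0,0],
    [0.005,0,0,0,0],
    [0.005,0,0,0,0],
    [0.005,0,0,0,0],
    [0,0,0,0,0],
    [0,0,0,0,0]
  ]
}}

```text
time: 5.85
position: [0.5506, 0.0015, 0.0591]
ee_rot: [[-0.156, 0.988, -0.001], [0.988, 0.156, -0.0], [-0.0, -0.001, -1.0]]
ft_force: [-3.4, -0.4, 7.3]
opening: 0.0158
```

```bash
python3 - <<'E'
from h import *
for n,(a,b,c,d) in (("top",(170,340,180,490)),("side",(160,370,200,430))):
    p,_=env.snapshot(n);cv2.imwrite(f"pics/{n}1.png",cv2.resize(p[a:b,c:d,::-1],None,fx=2.5,fy=2.5,interpolation=2))
E
```

```text
(no output)
```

View pics/side1.png

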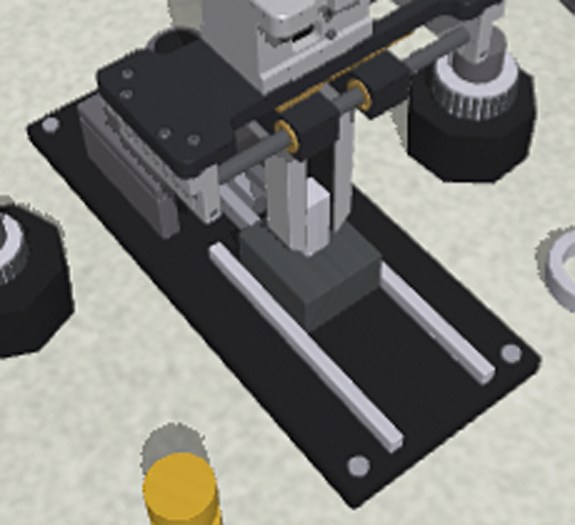

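Emit:
{"method": "carry_out", "body": {
  "rows": [
    [0.0015,0,0,0,0],
    [0.0015,0,0,0,0],
    [0.0015,0,0,0,0],
    [0,0,0,0,0]
  ]
}}

```text
time: 6.45
position: [0.55, 0.0054, 0.0592]
ee_rot: [[-0.156, 0.988, -0.001], [0.988, 0.156, -0.001], [-0.001, -0.001, -1.0]]
ft_force: [-5.2, -2.6, 5.5]
opening: 0.0161
```

Emit:
{"method": "carry_out", "body": {
  "rows": [
    [0.0015,0,0,0,0],
    [0.0015,0,0,0,0],
    [0,0,0,0,0],
    [0,0,0,0,0]
  ]
}}

```text
time: 6.95
position: [0.5499, 0.0058, 0.0592]
ee_rot: [[-0.156, 0.988, -0.0], [0.988, 0.156, -0.006], [-0.005, -0.001, -1.0]]
ft_force: [-4.0, -8.2, 5.1]
opening: 0.0158
```

Emit:
{"method": "carry_out", "body": {
  "rows": [
    [0.0015,0,0,0,0],
    [0,0,0,0,0],
    [0,0,0,0,0]
  ],
  "newtons": 30
}}

```text
time: 7.32
position: [0.5499, 0.0059, 0.0592]
ee_rot: [[-0.156, 0.988, -0.0], [0.988, 0.156, -0.008], [-0.008, -0.001, -1.0]]
ft_force: [-4.1, -12.5, 3.8]
opening: 0.0159
```

Emit:
{"method": "carry_out", "body": {
  "rows": [
    [-0.003,0,0,0,0.05],
    [0,0,0,0,0.05],
    [0,0,0,0,0.05],
    [0,0,0,0,0.05]
  ]
}}

```text
time: 7.82
position: [0.5502, 0.008, 0.0584]
ee_rot: [[-0.156, 0.988, -0.0], [0.988, 0.156, 0.0], [0.0, -0.0, -1.0]]
ft_force: [-0.1, 0.5, 0.5]
opening: 0.0496
```

Emit:
{"method": "carry_out", "body": {
  "rows": [
    [0,0,-0.03,0,0.06],
    [0,0,-0.03,0,0.09],
    [0,0,-0.03,0,0.094],
    [0,0,-0.03,0,0.094],
    [0,0,0,0,0.094],
    [0,0,0,0,0.094],
    [0,0,0,0,0.094]
  ]
}}

```text
time: 8.7
position: [0.5489, 0.0079, 0.1764]
ee_rot: [[-0.156, 0.988, -0.004], [0.988, 0.156, 0.001], [0.001, -0.003, -1.0]]
ft_force: [-0.1, 0.4, -0.4]
opening: 0.0941
```

```bash
python3 - <<'E'
from h import *
p=cv2.imread("pics/top0.png");g=cv2.cvtColor(p,6)
m=np.zeros_like(g);m[228:292,238:303]=(g[228:292,238:303]>150)
m[:,297:]=0
c=max(cv2.findContours(m,0,2)[0],key=cv2.contourArea);h=cv2.convexHull(c)
print(cv2.minEnclosingCircle(h),cv2.fitEllipse(h))
for q in (cv2.minEnclosingCircle(h)[0],cv2.fitEllipse(h)[0]): print(onz("top",q,.087))
pt=onz("top",(180+243/2.5,170+175/2.5),.087);print(pt)
a=pt-np.array([.5339,.1143]);print(np.degrees(np.arctan2(a[1],a[0])), "line dir",98.96+180)
for n,(a,b,c,d) in (("top",(170,340,180,490)),("side",(160,370,200,430))):
    p,_=env.snapshot(n);cv2.imwrite(f"pics/{n}2.png",cv2.resize(p[a:b,c:d,::-1],None,fx=2.5,fy=2.5,interpolation=2))
E
```

```text
((269.34722900390625, 258.7233581542969), 24.65149688720703) ((269.59698486328125, 259.1121826171875), (47.206668853759766, 49.16306686401367), 55.603904724121094)
[0.53302669 0.11366327]
[0.53262403 0.11339228]
[0.55280981 0.10589089]
-23.97449330335445 line dir 278.96
```

View pics/side2.png

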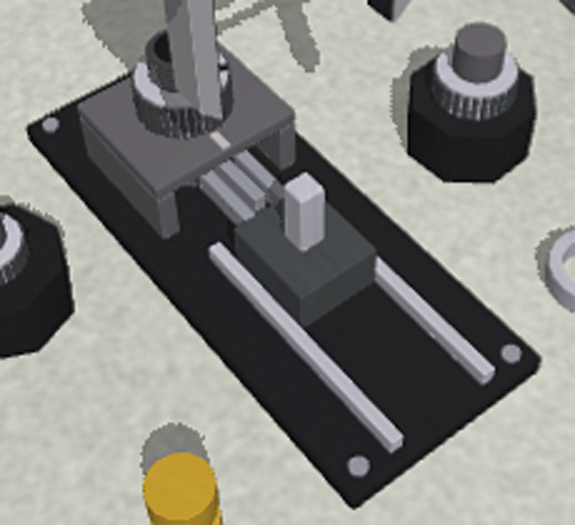

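Emit:
{"method": "carry_out", "body": {
  "rows": [
    [0.0268,0,0,0,0.094],
    [0.0268,0,0,0,0.094],
    [0.0268,0,0,0,0.094],
    [0.0268,0,0,0,0.094],
    [0,0,0,0,0.094],
    [0,0,0,0,0.094],
    [0,0,0,0,0.094]
  ]
}}

```text
time: 9.68
position: [0.5336, 0.1126, 0.1782]
ee_rot: [[-0.155, 0.988, -0.0], [0.988, 0.155, -0.0], [-0.0, -0.0, -1.0]]
ft_force: [0.5, -0.6, -0.6]
opening: 0.094
```

```bash
python3 - <<'E'
from h import *
o=env.get_obs();print(o["position"],o["joint_positions"])
q=onz("side",(322,233),.09)-np.array([.54485,.04515]);x=np.array([-.1558,.9878]);print(q@x,q@np.array([-.9878,-.1558]))
for n,(a,b,c,d) in (("top",(170,340,180,490)),("side",(160,370,200,430))):
    p,_=env.snapshot(n);cv2.imwrite(f"pics/{n}3.png",cv2.resize(p[a:b,c:d,::-1],None,fx=2.5,fy=2.5,interpolation=2))
E
```

```text
[0.53362767 0.11260402 0.1782103 ] [ 4.94381083e-02  1.68343596e-01  1.64475149e+00 -3.14443323e-04
  1.32885749e+00 -1.06011927e-01]
-0.040164960894889266 -0.0006565350831661793
```

View pics/side3.png

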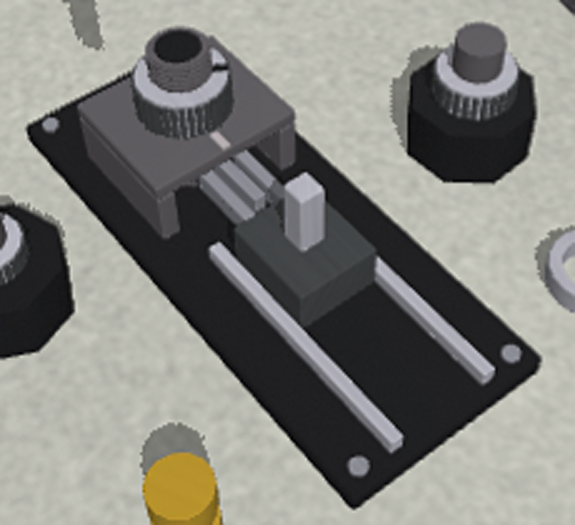

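View pics/top3.png

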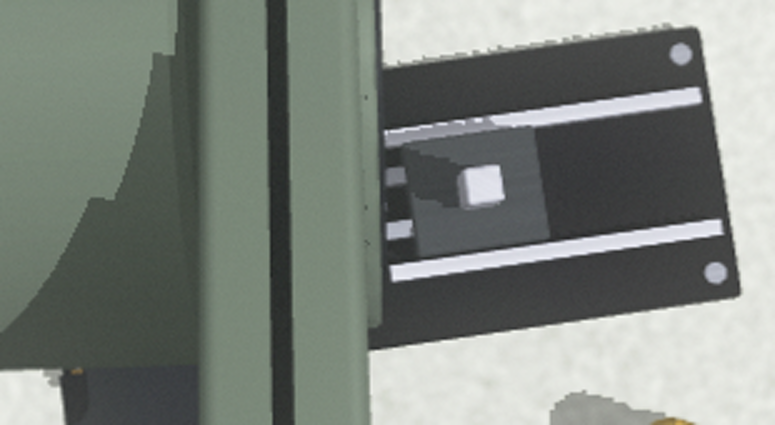

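Emit:
{"method": "carry_out", "body": {
  "rows": [
    [0.0012,0,0.02,0,0.094],
    [0,0,0.02,0,0.094],
    [0,0,0.02,0,0.094],
    [0,0,0.02,0,0.094],
    [0,0,0.02,0,0.094],
    [0,0,0.005,0,0.094],
    [0,0,0.005,0,0.094],
    [0,0,0.004,0,0.094],
    [0,0,0,0,0.094],
    [0,0,0,0,0.094],
    [0,0,0,0,0.094]
  ]
}}

```text
time: 11.15
position: [0.5336, 0.1147, 0.0648]
ee_rot: [[-0.156, 0.988, 0.001], [0.988, 0.156, 0.0], [-0.0, 0.001, -1.0]]
ft_force: [-0.3, -0.0, -0.5]
opening: 0.0939
```

Emit:
{"method": "carry_out", "body": {
  "rows": [
    [0,0,0,0,0.045],
    [0,0,0,0,0.045],
    [0,0,0,0,0.045],
    [0,0,0,0,0.045],
    [0,0,0,0,0.045],
    [0,0,0,0,0.045]
  ],
  "newtons": 20
}}

```text
time: 11.9
position: [0.5327, 0.1146, 0.0644]
ee_rot: [[-0.156, 0.988, -0.001], [0.988, 0.156, -0.0], [-0.0, -0.001, -1.0]]
ft_force: [-2.7, -0.8, 3.0]
opening: 0.0515
```

Emit:
{"method": "carry_out", "body": {
  "rows": [
    [0,0,0,4,0.045],
    [0,0,0,4,0.045],
    [0,0,0,4,0.045],
    [0,0,0,4,0.045],
    [0,0,0,4,0.045],
    [0,0,0,4,0.045],
    [0,0,0,0,0.045],
    [0,0,0,0,0.045]
  ],
  "newtons": 25
}}

```text
time: 12.9
position: [0.5328, 0.1146, 0.0644]
ee_rot: [[0.258, 0.966, -0.001], [0.966, -0.258, -0.0], [-0.0, -0.001, -1.0]]
ft_force: [-3.0, -0.7, 3.2]
opening: 0.0519
```

```bash
python3 - <<'E'
from h import *
o=env.get_obs();print(o["torque"],o["opening"],o["joint_positions"])
p,_=env.snapshot("side");cv2.imwrite("pics/side4.png",cv2.resize(p[140:350,200:430,::-1],None,fx=2.5,fy=2.5,interpolation=2))
E
```

```text
[-0.2063734   0.69303825 -0.00554519] 0.05187039827492447 [ 5.31213425e-02  3.03752478e-01  1.73822523e+00 -1.42052936e-04
  1.10070351e+00  3.14495576e-01]
```

View pics/side4.png

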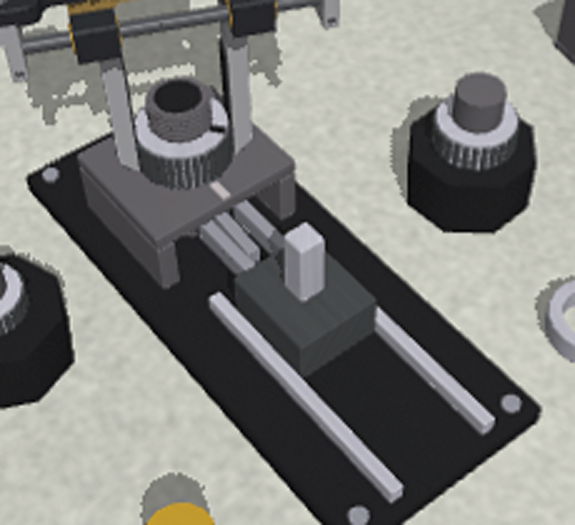

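```bash
python3 - <<'E'
from h import *
C=np.array([.5333,.1140])
for a in (-24,-36,-48,-60,-81):
    t=np.radians(a)
    for r in(.0225,):
        q=proj("side",[C[0]+r*np.cos(t),C[1]+r*np.sin(t),.087]);print(a,((q-[200,140])*2.5).round(0))
q=proj("side",[*C,.064]);print("axis .064",((q-[200,140])*2.5).round(0))
for s in(-1,1):
    y=np.array([.966,-.258]);q=proj("side",[*(np.array([.5328,.1146])+s*.026*y),.0644]);print("pad",((q-[200,140])*2.5).round(0))
p,_=env.snapshot("side");cv2.imwrite("pics/side5.png",cv2.resize(p[140:240,220:340,::-1],None,fx=6,fy=6,interpolation=2))
E
```

```text
-24 [221. 117.]
-36 [220. 123.]
-48 [218. 129.]
-60 [214. 134.]
-81 [203. 142.]
axis .064 [184. 150.]
pad [137. 157.]
pad [227. 140.]
```

View pics/side5.png

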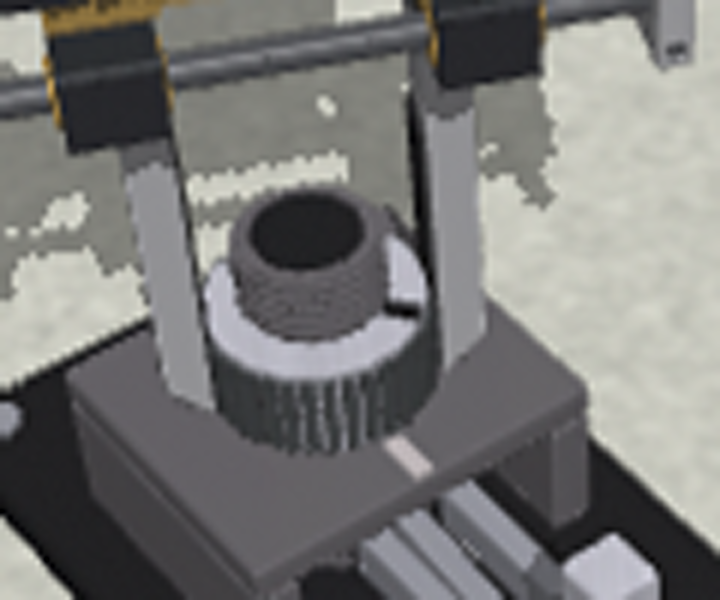

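Emit:
{"method": "carry_out", "body": {
  "rows": [
    [0,0,0,4,0.045],
    [0,0,0,4,0.045],
    [0,0,0,4,0.045],
    [0,0,0,4,0.045],
    [0,0,0,4,0.045],
    [0,0,0,4,0.045],
    [0,0,0,3,0.045],
    [0,0,0,3,0.045],
    [0,0,0,0,0.045]
  ]
}}

```text
time: 14.12
position: [0.533, 0.1145, 0.0644]
ee_rot: [[0.707, 0.707, -0.001], [0.707, -0.707, -0.0], [-0.001, -0.0, -1.0]]
ft_force: [-3.3, -0.3, 3.1]
opening: 0.0516
```

```bash
python3 - <<'E'
from h import *
o=env.get_obs();print(o["torque"],o["opening"],o["joint_torque"],o["ft_force"])
p,_=env.snapshot("side");cv2.imwrite("pics/side6.png",cv2.resize(p[140:240,220:340,::-1],None,fx=6,fy=6,interpolation=2))
E
```

```text
[-0.33505803  0.75855882 -0.00412099] 0.05158950631095698 [  0.34511344 -35.95193624 -24.94662702   0.38533526  -1.22127749
   0.06454762] [-3.32343691 -0.34471768  3.13627522]
```

View pics/side6.png

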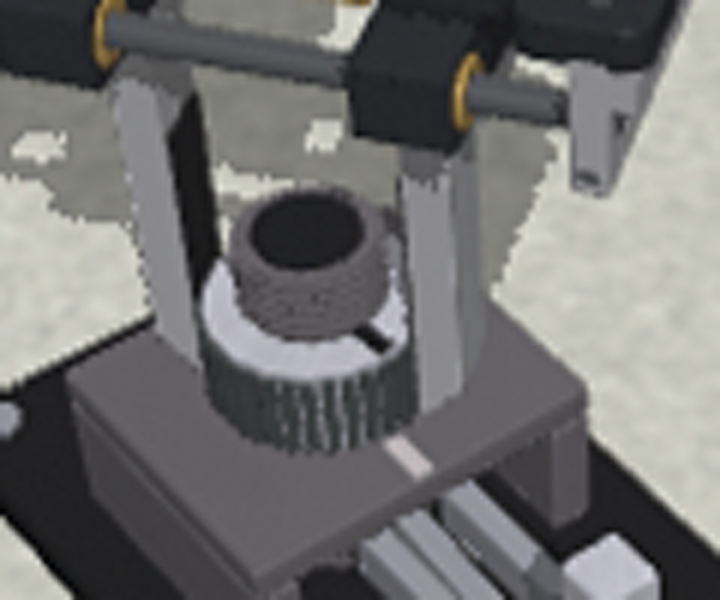

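Emit:
{"method": "carry_out", "body": {
  "rows": [
    [0,0,0,2,0.045],
    [0,0,0,2,0.045],
    [0,0,0,2,0.045],
    [0,0,0,0,0.045],
    [0,0,0,0,0.045]
  ]
}}

```text
time: 14.8
position: [0.5331, 0.1145, 0.0644]
ee_rot: [[0.778, 0.629, -0.001], [0.629, -0.778, -0.0], [-0.001, -0.0, -1.0]]
ft_force: [-4.0, -2.6, 4.2]
opening: 0.0514
```

```bash
python3 - <<'E'
from h import *
o=env.get_obs();print(o["torque"],o["ee_rot"][:,0],o["joint_torque"][5])
E
```

```text
[-0.50503933  0.98421978 -0.00763214] [ 7.77594474e-01  6.28765839e-01 -5.94149239e-04] -0.023441101075150073
```

Emit:
{"method": "carry_out", "body": {
  "rows": [
    [0,0,0,2,0.045],
    [0,0,0,2,0.045],
    [0,0,0,0,0.045],
    [0,0,0,0,0.045]
  ]
}}

```text
time: 15.3
position: [0.5336, 0.1149, 0.0644]
ee_rot: [[0.819, 0.574, 0.001], [0.574, -0.819, 0.0], [0.001, 0.0, -1.0]]
ft_force: [-1.5, -0.8, 1.3]
opening: 0.0516
```

```bash
python3 - <<'E'
from h import *
o=env.get_obs();print(o["torque"],o["ee_rot"][:,0],o["joint_torque"][5])
p,_=env.snapshot("side");cv2.imwrite("pics/side7.png",cv2.resize(p[140:240,220:340,::-1],None,fx=6,fy=6,interpolation=2))
E
```

```text
[-0.20447742  0.5531536   0.58087772] [8.19112680e-01 5.73632214e-01 7.07470208e-04] 0.5769427679479122
```

View pics/side7.png

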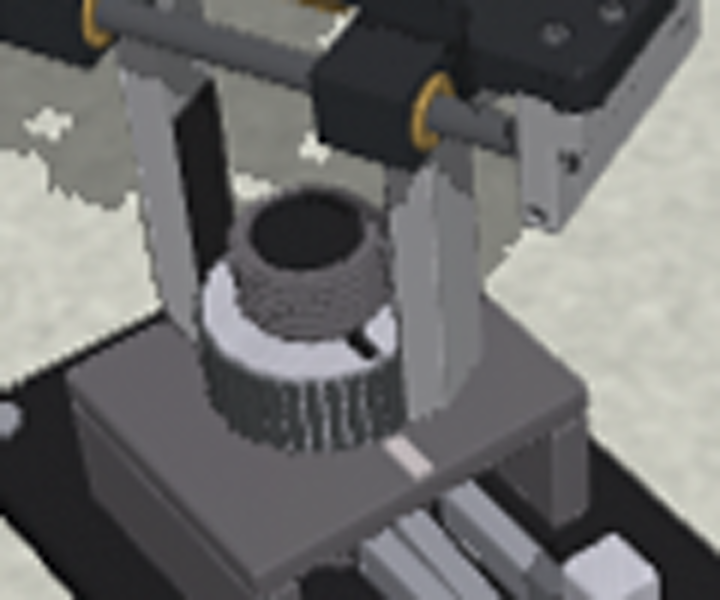

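Emit:
{"method": "carry_out", "body": {
  "rows": [
    [0,0,0,2,0.045],
    [0,0,0,0,0.045],
    [0,0,0,0,0.045]
  ]
}}

```text
time: 15.72
position: [0.5343, 0.1152, 0.0645]
ee_rot: [[0.839, 0.544, 0.002], [0.544, -0.839, 0.001], [0.002, 0.0, -1.0]]
ft_force: [2.4, 1.9, -3.1]
opening: 0.0513
```

```bash
python3 - <<'E'
from h import *
o=env.get_obs();print(o["torque"],o["ee_rot"][:,0],o["joint_torque"][5])
E
```

```text
[ 0.37726199 -0.28449077  0.55682531] [0.83912871 0.54392782 0.00235154] 0.5959461070597172
```

Emit:
{"method": "carry_out", "body": {
  "rows": [
    [0,0,0,0,0.094],
    [0,0,0,0,0.094],
    [0,0,0,0,0.094],
    [0,0,0,0,0.094],
    [0,0,0,0,0.094],
    [0,0,0,0,0.094]
  ]
}}

```text
time: 16.48
position: [0.5333, 0.1147, 0.0645]
ee_rot: [[0.839, 0.544, 0.0], [0.544, -0.839, -0.0], [0.0, 0.0, -1.0]]
ft_force: [0.4, -0.0, -0.4]
opening: 0.0938
```

Emit:
{"method": "carry_out", "body": {
  "rows": [
    [0,0,-0.02,0,0.094],
    [0,0,-0.03,0,0.094],
    [0,0,-0.03,0,0.094],
    [0,0,-0.03,0,0.094],
    [0,0,-0.03,0,0.094],
    [-0.05,0,0,0,0.094],
    [-0.05,0,0,0,0.094],
    [-0.05,0,0,0,0.094],
    [0,0,0,0,0.094],
    [0,0,0,0,0.094]
  ]
}}

```text
time: 17.73
position: [0.4084, 0.0331, 0.205]
ee_rot: [[0.839, 0.544, 0.002], [0.544, -0.839, 0.0], [0.002, 0.001, -1.0]]
ft_force: [-0.4, -0.8, 0.7]
opening: 0.0938
```

```bash
python3 - <<'E'
from h import *
p,_=env.snapshot("side");cv2.imwrite("pics/side8.png",cv2.resize(p[140:270,200:360,::-1],None,fx=4.5,fy=4.5,interpolation=2))
p,_=env.snapshot("top");cv2.imwrite("pics/top8.png",cv2.resize(p[170:340,180:490,::-1],None,fx=2.5,fy=2.5,interpolation=2))
E
```

```text
(no output)
```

View pics/side8.png

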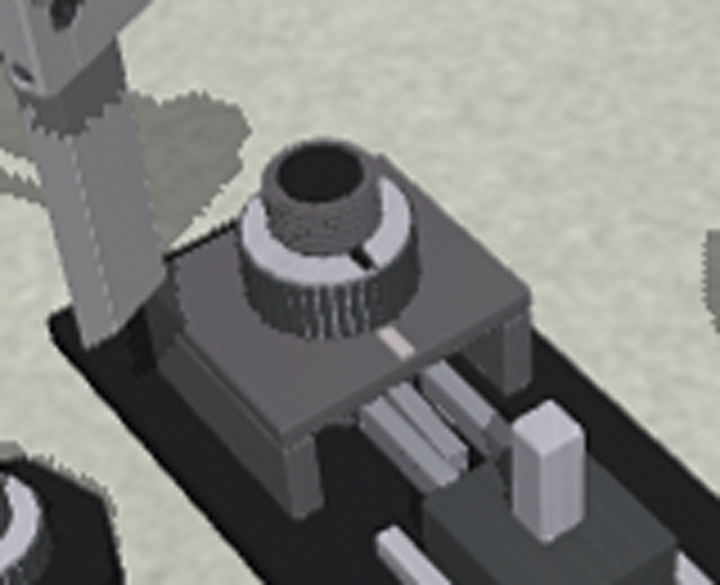

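View pics/top8.png

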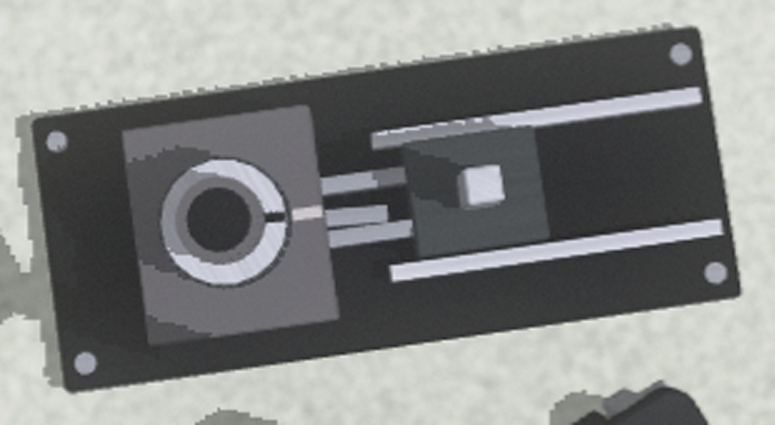

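```bash
python3 - <<'E'
from h import *
x=np.array([-.1558,.9878])
q=onz("top",(180+485/2.5,170+185/2.5),.09)-np.array([.54485,.04515]);print(q@x)
print(env.get_obs()["time"]);print(env.sign_off())
E
```

```text
-0.04097427172349999
17.825
the job is handed in; nothing more can be done
None
```

The fork is home and the lock ring is tight at its stop, with its pointer on the white line. I handed the job in at about 17.8 s, with the gripper open and clear of everything.

- **Fork:** I gripped the post and slid it until it stopped moving and the push built to about 12 N. In the last pictures the post is at about jig x = -40 to -41 mm (home is -40), and the prongs straddle the barrel's tab.
- **Ring:** I gripped it at 25 N and turned it clockwise about 66° at the tool. The torque then rose to about 0.57 N m, well above the 0.14 N m drag, and stayed there on a further 2° nudge.
- **Pointer and barrel:** After release, the top picture shows the pointer at the white line. By the side picture taken just before release it is about 3° past, within the barrel's 0.06 rad play. The barrel took up that play, with its tab resting against one prong, and turned no further.

**Check that disagreed:** the gripper read about 51.5 mm across the ring, not the stated 56 mm. The ring also measured about 51.5 mm in the top picture, and the pictures show it turned with the gripper.

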